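# Stand the round-bottomed spice mill in its charging ring and switch the charger on

### The job

The electric spice mill has been left leaning in the clay cup: take it out and stand it upright, black cap up, in the white ring of its charging dock, setting it down gently and letting go. Then, with the mill standing there, slide the dock's little orange switch along its slot all the way to the green-dot end. Do not let the mill fall onto the shelf, and leave the cup standing and the red-capped jars where they are.

Things in the scene. Friction and masses are not known exactly. Their poses are not given: they have to be found in the camera images.
- mill: Loose spice mill, 170 mm long, 0.26 kg, bottom-heavy, round about z. Blue spherical bulb 64 mm across; shoulder tapering to a pale wooden neck (36 mm across, 74 to 130 mm up); black cap 42 mm across, 130 to 170 mm up. Origin: lowest point of the bulb; z along the axis to the cap. Starts leaning about 40 degrees from vertical in the cup: bulb inside, neck on the rim, cap roughly towards the robot.
- mill_bulb (a point): Centre of the mill's spherical bulb, 32 mm from its bottom along its axis.
- mill_cap (a point): Centre of the top face of the mill's black cap, 170 mm from its bottom along its axis.
- cup: Loose terracotta cup without handle, 94 mm outside diameter, 84 mm inside, 70 mm tall, floor 6 mm thick, 0.5 kg. Origin: centre of its underside, z up. The mill's cap leans over the rim towards the cup's own -x.
- dock: Grey dock fixed to the shelf: slab 110 (x) by 220 (y) by 30 mm tall. Origin: centre of underside, z up. At y +55 mm a white ring stands on it: outside 76, inside 52 mm across, rim 50 mm above the shelf, open down to the slab. Sunk in its top at x 0, y -55 mm: switch slot 84 mm long (x), 36 wide (y), 12 deep, black floor. Green dot by the slot's +x end (on), white dot by the -x end (off).
- ring_seat (a point): Where the centre of the mill's bulb lies when seated in the white ring: on the ring's axis, 69 mm above the shelf (19 mm above the rim; the bulb's bottom is then 37 mm above the shelf).
- switch (a joint): Travel in m of the orange switch along the dock's x axis: 0 = off, 0.020 = fully on (end stop, towards the green dot). It has about 1.5 N of friction and no spring: it stays where it is left.
- switch_top (a point): Centre of the top of the orange switch block: 14 mm long (dock x), 32 wide, 11 tall, flush (top 0.5 mm below the dock's top face). At joint 0 it lies at dock x +12, y -55 mm, with 47 mm of free slot behind it (-x side) where a fingertip can go in and push it towards +x.
- jar1: Loose glass jar with a red twist cap, 55 mm in diameter, 90 mm tall; a bystander. Origin: centre of the underside.
- jar2: Another such red-capped jar.
- jar3: Another such red-capped jar.
Things that resemble listed ones, but are neither listed nor needed, are in the scene too. Of the things shaped like the dock, the grey one is meant.

How it is judged (in metres and radians):
On the way, in this order (a step that is already met when the one before it is completed fails the run):
1. the mill stands upright in the ring, let go (distance between mill_bulb and ring_seat below 0.006 m and angle between mill's own z axis and vertical below 0.17 rad and contact force between mill and the arm below 0.1 N and contact force between mill and the fingers below 0.1 N), for 0.3 s.
2. the switch is slid fully on with the mill standing (value of joint switch above 0.016 m and distance between mill_bulb and ring_seat below 0.006 m and angle between mill's own z axis and vertical below 0.17 rad), for 0.1 s.
At the end, for the whole second after the job is handed in: The mill rests in the white ring, bulb centre within 6 mm of the seat point, cap up and within 0.17 rad (10 degrees) of vertical, still and let go; the switch is at least 16 mm along its 20 mm travel; the cup stands upright (all of step 2 and linear speed of mill below 0.02 m/s and angle between cup's own z axis and vertical below 0.1 rad); the robot touches nothing.
It fails at once if the mill falls onto the shelf (height (world z) of mill_bulb below 0.035 m or height (world z) of mill_cap below 0.04 m).
It fails at once if the mill is rammed onto the dock (over 40 N) (contact force between mill and dock above 40 N).
It fails at once if the mill is let go above the ring and drops into it (from more than about 13 mm) (contact force between mill and the fingers below 0.1 N and horizontal distance between mill_bulb and ring_seat below 0.04 m and linear speed of mill above 0.5 m/s).
It fails at once if the cup is tipped over (angle between cup's own z axis and vertical above 0.6 rad).
It fails at once if a jar is pushed away by more than 30 mm (distance of any of jar1, jar2, jar3 from where it was at the start of the episode above 0.03 m).
It also fails if it takes over 51 s, if anything falls off the work surface, if the arm or the gripper's body presses on something with over 40 N, if the wrist force passes 120 N, or if a joint passes its speed limit or range.

### The arm

A 6-joint arm with a two-finger parallel gripper is mounted at the origin on the work surface. World frame = base frame: x ahead of the robot, y to its left, z up, the work surface at z = 0. Lengths are in mm, angles in rad, forces in N, time in s.
With the tool pointing down it reaches from about 325 to 750 mm from the base axis. Payload 7.6 kg.
Tool frame: the origin (TCP) lies between the finger pads; the fingertips stand bot.tips_ahead ahead of it and the grasp point (between the pads) lies 6 mm ahead of it (bot.tips_ahead is the distance from the TCP to the fingertips, in mm); z points along the fingers, y is the line along which they close (so a half turn about z gives the same grasp; the last joint's range is limited). The gripper opens to 85 mm and grips with 20 to 120 N. Pads are 22 mm wide; open, the fingers measure 114 mm over their backs; the gripper's body (76 mm by 85 mm) begins 54 mm behind the grasp point. The pads swing forward as they close: fully open they stand 13 mm farther back than shut.
Start: joints at [-1.329, 0.052, 1.401, -0, 1.689, -0.07], TCP at [161.08, -499.697, 256.323] pointing down, gripper open.
Joint ranges: [-2.9, 2.9], [-0.91, 2.17], [0.12, 2.37], [-1.06, 4.2], [0.26, 2.73], [-2.93, 2.93]. Speed limits (rad/s): [2.57, 2.57, 3.01, 3.14, 3.14, 3.14].

### API

Orientations are given as a rotation vector (axis times angle).
In Python, from rig import bot, capture, camera_info gives the robot as it stands.
- The arm moves only by the shell command python3 -m jog 'ROWS' [OPENING]. ROWS is JSON, a list of rows, each an object with "xyz": the shift along the tool's x, y, z in cm, a list of three; "turn": the turn, a rotation vector about the tool's x, y, z in degrees, a list of three. In form: [{"xyz": [tx, ty, tz], "turn": [wx, wy, wz]}, ...]. A call has 1 to 10 rows; each row shifts and turns the commanded pose from where the row before left it, along the tool's axes as they then stand; what a row does not reach is not made up. A row lasts 1/10 s, in which the tool goes at most 50 mm and 8.59 degrees, less where a joint would pass 70% of its speed; a pose out of reach is approached as far as the arm can. A call with a gripper value outside its range is refused whole. OPENING is the opening, from 0 (shut) to 1 (fully open), set as the call begins (- or left out, the last holds). The fingers move at their own pace and stop on an object; the grip force is fixed at half the most. Time passes only in rows, so rows that do not move let the fingers close. It gives the time, the measured TCP pose, the force, the opening and the grip force at its end, in the units of the state.
- bot.sense(): the state, without advancing time (a new reading comes with each control period).
- capture(name): name is "scene" or "top" or "wrist"; returns the picture (480x640x3 uint8, red, green, blue); there is no depth.
- camera_info(name): a dict with "fov_y" (degrees; the focal length in pixels is half the picture's height over the tangent of half this angle, whatever the lens; pixels are square), "cx", "cy" (the principal point, pixels), "view" (4x4, takes a point from world to camera coordinates); the wrist camera has in their place "hand_eye" (4x4, takes a point from camera to tool coordinates, whose origin is the TCP and whose axes are the flange's). Camera axes: x right, y down, z forward; pixel columns grow to the right and rows downward; lengths in mm; the calibration is good to about 2 mm. A picture is of the moment at which its call begins: read the wrist's pose just before it. camera_info takes no time and is no camera call.
- bot.sign_off(): hands the job in; it is judged then, once.
The state is a dict: "t": time; "q": joint angles; "joint_vel": joint speeds; "effort": joint torques, N m; "ee_pos": TCP position; "tool_rot": TCP orientation; "force": force on the tool from outside, world axes, zero at the start; "moment": the same for the moment, N m; "finger_gap": finger opening in mm; "finger_force": force on a finger pad.
Only numpy, scipy, OpenCV 4.12 (cv2) and the standard library are available. Lean on these libraries where they do the work, as an engineer would, in place of code of your own. Each camera call takes 0.05 s, during which the arm holds its last target. There are 200 camera calls.

## Working session

There is one attempt and no reset: what is moved stays moved. The work goes in short steps, Python scripts to look and compute and a shell command to move; the robot and the scene stay as the last step left them, time stands still between calls to the robot, and variables do not carry over. Pictures are saved under pics/ and viewed, at most 13 in all, crops included, and the job is handed in when it is done.

```bash
mkdir -p pics; ls; python3 - <<'E'
from rig import bot,capture,camera_info
import cv2,numpy as np
print(bot.sense(),bot.tips_ahead)
for n in("scene","top","wrist"):
    cv2.imwrite(f"pics/{n}0.png",capture(n)[:,:,::-1]);print(n,camera_info(n))
E
```

```text
pics
{'t': 0.0, 'q': array([-1.32930816e+00,  5.28023534e-02,  1.40176571e+00, -5.85202654e-06,
        1.68856611e+00, -7.03133184e-02]), 'joint_vel': array([-2.08396115e-04,  8.12801787e-05,  7.27613510e-04, -1.36838039e-05,
        1.19268507e-04, -4.02433494e-04]), 'effort': array([-4.63306969e-04, -3.81662822e+01, -3.60187554e+01, -1.13612980e-04,
        6.04560788e-03,  5.78759696e-06]), 'ee_pos': array([ 161.00606   , -499.42177451,  255.46970852]), 'tool_rot': array([-3.10197505e+00, -4.87555571e-01,  2.15979793e-04]), 'force': array([-0.12804774,  0.663482  ,  0.39581648]), 'moment': array([ 0.02070795, -0.02077954, -0.0492514 ]), 'finger_force': 0.0, 'finger_gap': 85.68397237345528} 25.0
scene {'fov_y': 52.12276690481035, 'cx': 322.721387575942, 'cy': 238.75623761093524, 'view': array([[-7.99533663e-01,  6.00516628e-01,  1.12116394e-02,
         4.42992395e+02],
       [ 4.19172714e-01,  5.71265206e-01, -7.05655936e-01,
        -1.37780067e+02],
       [-4.30162943e-01, -5.59496062e-01, -7.08465948e-01,
         1.10097483e+03],
       [ 0.00000000e+00,  0.00000000e+00,  0
[... 217 characters left out ...]
],
       [-9.84824200e-01, -2.83931528e-02, -1.71216600e-01,
         5.19361361e+02],
       [ 1.71798427e-01, -1.94862305e-02, -9.84939383e-01,
         9.14005721e+02],
       [ 0.00000000e+00,  0.00000000e+00,  0.00000000e+00,
         1.00000000e+00]])}
wrist {'fov_y': 68.26871519943955, 'cx': 310.61133459463315, 'cy': 237.05316635958317, 'hand_eye': array([[-2.11855522e-03, -9.60358248e-01, -2.78760733e-01,
         7.11951986e+01],
       [ 9.99997565e-01, -2.20672933e-03,  2.51346634e-06,
         1.26017403e-01],
       [-6.17563315e-04, -2.78760049e-01,  9.60360585e-01,
        -1.18555502e+02],
       [ 0.00000000e+00,  0.00000000e+00,  0.00000000e+00,
         1.00000000e+00]])}
```

View pics/top0.png

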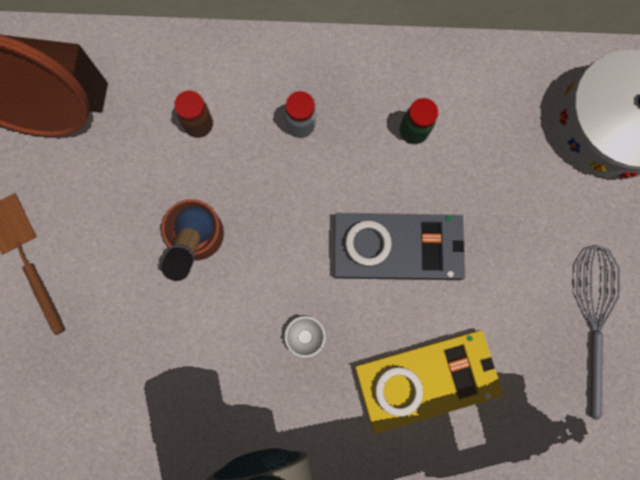

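View pics/scene0.png

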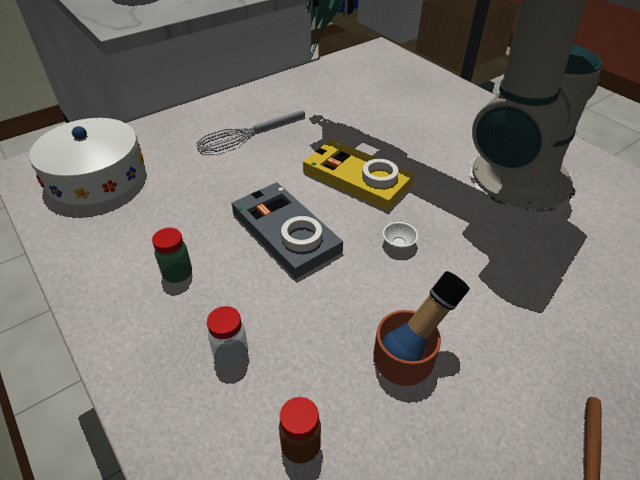

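Top view: the wanted mill has its cap at (178,263) and sits in the terracotta cup at (191,230). The grey dock's ring is at (368,243), its switch at (432,238) and its green dot at (448,219). Look-alikes are the yellow dock (ring 398,390; switch 460,365), the small white bowl (305,337) and the brown things on the left. I choose the grey dock and the mill in the cup.

```bash
cat > h.py <<'E'
import numpy as np,cv2
from rig import bot,capture,camera_info
from scipy.spatial.transform import Rotation as R
def ray(n,uv,pose=None):
    c=camera_info(n);f=240/np.tan(np.radians(c["fov_y"])/2)
    d=np.array([(uv[0]-c["cx"])/f,(uv[1]-c["cy"])/f,1.])
    if n=="wrist":
        s=pose or bot.sense();T=np.eye(4);T[:3,:3]=R.from_rotvec(s["tool_rot"]).as_matrix();T[:3,3]=s["ee_pos"];M=T@c["hand_eye"]
    else: M=np.linalg.inv(c["view"])
    d=M[:3,:3]@d
    return M[:3,3],d/np.linalg.norm(d)
def plane(n,uv,z,pose=None):
    o,d=ray(n,uv,pose);return o+d*(z-o[2])/d[2]
def tri(a,b):
    (o,d),(p,e)=a,b;A=np.stack([d,-e],1);t=np.linalg.lstsq(A,p-o,rcond=None)[0]
    x,y=o+d*t[0],p+e*t[1];return (x+y)/2,np.linalg.norm(x-y)
def blob(m,box):
    x0,y0,x1,y1=box;k=np.zeros(m.shape,np.uint8);k[y0:y1,x0:x1]=m[y0:y1,x0:x1]
    c=max(cv2.findContours(k,cv2.RETR_EXTERNAL,cv2.CHAIN_APPROX_NONE)[0],key=cv2.contourArea)
    M=cv2.moments(c);return np.array([M["m10"],M["m01"]])/M["m00"],c
E
python3 - <<'E'
from h import *
np.set_printoptions(precision=1,suppress=True)
im={n:cv2.imread(f"pics/{n}0.png") for n in("top","scene")}
hsv={n:cv2.cvtColor(i,cv2.COLOR_BGR2HSV) for n,i in im.items()}
g=lambda n,lo,hi,b:blob(cv2.inRange(hsv[n],lo,hi),b)
ct,c1=g("top",(0,0,0),(180,255,38),(155,240,200,290)); cs,c2=g("scene",(0,0,0),(180,255,38),(425,265,475,315))
print("cap px",ct,len(c1),cv2.boundingRect(c1),cs,cv2.boundingRect(c2)); cap=tri(ray("top",ct),ray("scene",cs));print("cap centre",cap)
bt,c=g("top",(95,90,30),(130,255,255),(165,195,220,255));print("bulb blob",bt,cv2.boundingRect(c))
# neck
nt,c=g("top",(8,60,60),(25,255,200),(165,215,210,265));ns,cc=g("scene",(10,60,60),(25,255,220),(405,285,455,345))
print("neck",nt,cv2.boundingRect(c),ns,cv2.boundingRect(cc),tri(ray("top",nt),ray("scene",ns)))
# cup rim
t,c=g("top",(0,110,40),(9,255,255),(150,190,230,275));e=cv2.fitEllipse(cv2.convexHull(c));print("cup",cv2.boundingRect(c),e,plane("top",e[0],68))
# ring
t,c=g("top",(0,0,120),(180,60,255),(340,218,398,268));e=cv2.fitEllipse(c);print("ring",e,plane("top",e[0],50))
t,c=g("scene",(0,0,120),(180,60,255),(277,210,326,256));print("ring scene",cv2.boundingRect(c))
# dock
d=cv2.inRange(hsv["top"],(90,20,20),(130,255,110));t,c=blob(d,(325,205,475,288));r=cv2.minAreaRect(c);P=cv2.boxPoints(r);print("dock",r,[plane("top",p,30) for p in P])
t,c=g("top",(3,100,100),(20,255,255),(418,225,446,255));print("switch",t,cv2.boundingRect(c),plane("top",t,29.5))
t,c=g("top",(40,80,30),(85,255,255),(440,212,458,225));print("green",t,plane("top",t,30))
t,c=g("top",(0,0,150),(180,60,255),(443,268,458,280));print("white",t,plane("top",t,30))
for x0,y0 in((175,90),(285,90),(408,97)):
    t,c=blob(cv2.inRange(hsv["top"],(0,150,100),(6,255,255)),(x0,y0,x0+35,y0+35));print("jar",plane("top",t,90))
x=np.hstack([im["top"][190:290,150:250],im["top"][200:300,330:480]]);cv2.imwrite("pics/crop1.png",cv2.resize(x,None,fx=3,fy=3))
E
```

```text
cap px [176.7 263.2] 85 (162, 248, 31, 32) [450.1 289.1] (430, 272, 39, 38)
cap centre (array([467.9, 186.5, 131.6]), np.float64(0.2057980189032674))
bulb blob [195.9 221. ] (177, 208, 36, 33)
neck [188.4 239.4] (174, 228, 29, 29) [425.9 317.2] (408, 295, 42, 43) (array([509.1, 182.2,  93.9]), np.float64(7.012453485085482))
cup (161, 200, 62, 59) ((191.7318878173828, 229.48403930664062), (57.702388763427734, 62.172088623046875), 123.78033447265625) [532.1 180.3  68. ]
ring ((368.57623291015625, 242.7279815673828), (44.19545364379883, 45.16715621948242), 125.40603637695312) [ 521.7 -109.8   50. ]
ring scene (281, 216, 41, 29)
dock ((446.5, 237.0), (14.0, 7.0), 90.0) [array([ 551. , -239.2,   30. ]), array([ 551.4, -251.3,   30. ]), array([ 527. , -250.9,   30. ]), array([ 526.7, -238.9,   30. ])]
switch [431.3 237.8] (422, 233, 20, 10) [ 536.9 -219.1   29.5]
green [448.5 218. ] [ 572.3 -249.    30. ]
white [450.1 273.5] [ 476.5 -250.3   30. ]
jar [737.8 193.8  90. ]
jar [742.9  10.9  90. ]
jar [ 738.4 -194.7   90. ]
```

View pics/crop1.png

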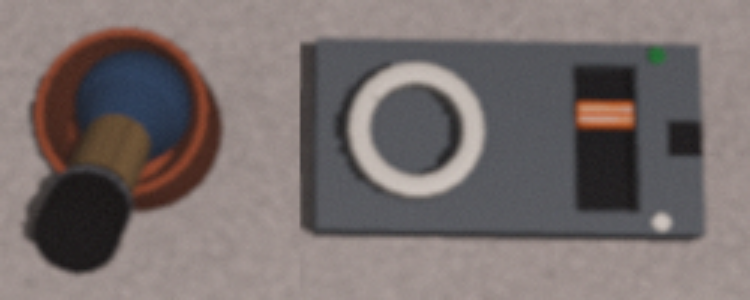

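The crop shows the right mill (cap toward the robot) and the grey dock: ring on the left, switch below the green dot and free slot toward the white dot. Next I'll plan the reach.

```bash
cat >> h.py <<'E'
from scipy.spatial.transform import Slerp
import json
def rows(p1,R1,n,p0=None,R0=None):
    """work out (for typing) tool-axis steps from pose 0 (default: now) to pose 1 in n rows"""
    s=bot.sense();p0=s["ee_pos"] if p0 is None else p0;R0=R.from_rotvec(s["tool_rot"]) if R0 is None else R0
    S=Slerp([0,1],R.concatenate([R0,R1]));w=np.degrees((R0.inv()*R1).as_rotvec())/n
    out=[np.round(S([i/n]).inv().apply((p1-p0)/n/10)[0],2).tolist() for i in range(n)]
    print(json.dumps([{"xyz":o,"turn":np.round(w,2).tolist()} for o in out]))
E
cat > plan.py <<'E'
from h import *
np.set_printoptions(precision=1,suppress=True)
cap=np.array([468,186.5,131.6])
b0=plane("top",(195,226.5),38)
d=b0-cap;h=d[:2]/np.linalg.norm(d[:2]);s=np.sqrt(118**2-93.6**2)
bulb=np.r_[cap[:2]+h*s,38];a=(cap-bulb)/118
y=np.cross(-a,[0,0,1]);y/=-np.linalg.norm(y)
def frame(z,y): return R.from_matrix(np.stack([np.cross(y,z),y,z],1))
Rg=frame(-a,y)
if Rg.as_matrix()[0,0]<0: Rg=frame(-a,-y)
E
python3 - <<'E'
from plan import *
print(b0,bulb,a,"cup",plane("top",(190.5,227.3),70));print(Rg.as_matrix())
s=bot.sense();R0=R.from_rotvec(s["tool_rot"]);print(R0.as_matrix())
m=np.array([400,-250,280.]);m2=np.array([430,100,280.]);pre=bulb+214*a;Rm=R.from_euler("z",np.arctan2(-h[1],-h[0])*0)*R.from_matrix(np.diag([1,-1,-1]))
rows(m,R0,7);rows(m2,R0,8,m,R0);rows(pre,Rg,8,m2,R0);print(pre)
E
```

```text
[543.1 181.2  38. ] [539.7 181.4  38. ] [-0.6  0.   0.8] cup [535.2 182.1  70. ]
[[ 0.8 -0.1  0.6]
 [-0.1 -1.  -0. ]
 [ 0.6 -0.  -0.8]]
[[ 1.   0.3 -0. ]
 [ 0.3 -1.   0. ]
 [ 0.  -0.  -1. ]]
[{"xyz": [4.34, -2.35, -0.34], "turn": [0.0, 0.0, 0.0]}, {"xyz": [4.34, -2.35, -0.34], "turn": [0.0, 0.0, 0.0]}, {"xyz": [4.34, -2.35, -0.34], "turn": [0.0, 0.0, 0.0]}, {"xyz": [4.34, -2.35, -0.34], "turn": [0.0, 0.0, 0.0]}, {"xyz": [4.34, -2.35, -0.34], "turn": [0.0, 0.0, 0.0]}, {"xyz": [4.34, -2.35, -0.34], "turn": [0.0, 0.0, 0.0]}, {"xyz": [4.34, -2.35, -0.34], "turn": [0.0, 0.0, 0.0]}]
[{"xyz": [1.7, -4.05, 0.01], "turn": [0.0, 0.0, 0.0]}, {"xyz": [1.7, -4.05, 0.01], "turn": [0.0, 0.0, 0.0]}, {"xyz": [1.7, -4.05, 0.01], "turn": [0.0, 0.0, 0.0]}, {"xyz": [1.7, -4.05, 0.01], "turn": [0.0, 0.0, 0.0]}, {"xyz": [1.7, -4.05, 0.01], "turn": [0.0, 0.0, 0.0]}, {"xyz": [1.7, -4.05, 0.01], "turn": [0.0, 0.0, 0.0]}, {"xyz": [1.7, -4.05, 0.01], "turn": [0.0, 0.0, 0.0]}, {"xyz": [1.7, -4.05, 0.01], "turn": [0.0, 0.0, 0.0]}]
[{"xyz": [0.11, -1.15, 0.9], "turn": [-0.9, 4.63, 2.64]}, {"xyz": [-0.02, -1.17, 0.89], "turn": [-0.9, 4.63, 2.64]}, {"xyz": [-0.15, -1.18, 0.86], "turn": [-0.9, 4.63, 2.64]}, {"xyz": [-0.27, -1.18, 0.83], "turn": [-0.9, 4.63, 2.64]}, {"xyz": [-0.39, -1.18, 0.78], "turn": [-0.9, 4.63, 2.64]}, {"xyz": [-0.5, -1.17, 0.73], "turn": [-0.9, 4.63, 2.64]}, {"xyz": [-0.61, -1.16, 0.67], "turn": [-0.9, 4.63, 2.64]}, {"xyz": [-0.72, -1.14, 0.59], "turn": [-0.9, 4.63, 2.64]}]
[409.7 190.6 207.7]
```

```bash
python3 -m jog '[{"xyz":[4.3,-2.3,-0.3]},{"xyz":[4.3,-2.3,-0.3]},{"xyz":[4.3,-2.3,-0.3]},{"xyz":[4.3,-2.3,-0.3]},{"xyz":[4.3,-2.3,-0.3]},{"xyz":[4.3,-2.3,-0.3]},{"xyz":[4.3,-2.3,-0.3]}]' 1 || true
python3 -m jog '[{"xyz":[1.7,-4.0,0],"turn":[0,0,0]},{"xyz":[1.7,-4.0,0],"turn":[0,0,0]},{"xyz":[1.7,-4.0,0],"turn":[0,0,0]},{"xyz":[1.7,-4.0,0],"turn":[0,0,0]},{"xyz":[1.7,-4.0,0],"turn":[0,0,0]},{"xyz":[1.7,-4.0,0],"turn":[0,0,0]},{"xyz":[1.7,-4.0,0],"turn":[0,0,0]},{"xyz":[1.7,-4.0,0],"turn":[0,0,0]}]'
python3 - <<'E'
from plan import *
rows(bulb+214*a,Rg,8)
E
```

```text
t: 0.95
ee_pos: [192.0, -151.9, 256.0]
tool_rot: [3.104, 0.486, 0.001]
force: [1.1, -0.2, 0.3]
finger_gap: 85.4
finger_force: 0.0
[{"xyz": [3.9, -3.24, 0.6], "turn": [-0.89, 4.63, 2.63]}, {"xyz": [3.69, -3.43, 0.86], "turn": [-0.89, 4.63, 2.63]}, {"xyz": [3.45, -3.61, 1.09], "turn": [-0.89, 4.63, 2.63]}, {"xyz": [3.18, -3.78, 1.3], "turn": [-0.89, 4.63, 2.63]}, {"xyz": [2.89, -3.94, 1.49], "turn": [-0.89, 4.63, 2.63]}, {"xyz": [2.58, -4.09, 1.65], "turn": [-0.89, 4.63, 2.63]}, {"xyz": [2.25, -4.23, 1.78], "turn": [-0.89, 4.63, 2.63]}, {"xyz": [1.9, -4.35, 1.88], "turn": [-0.89, 4.63, 2.63]}]invalid input at $[0]: expected keys xyz, turn
```

```bash
python3 -m jog '[{"xyz":[3.8,1.2,0],"turn":[0,0,0]},{"xyz":[3.8,1.2,0],"turn":[0,0,0]},{"xyz":[3.8,1.2,0],"turn":[0,0,0]},{"xyz":[3.8,1.2,0],"turn":[0,0,0]},{"xyz":[3.8,1.2,0],"turn":[0,0,0]}]' 1
python3 - <<'E'
from plan import *
rows(bulb+214*a,Rg,9)
E
```

```text
t: 1.45
ee_pos: [393.3, -151.7, 256.0]
tool_rot: [3.103, 0.489, -0.0]
force: [-1.4, -0.0, 1.0]
finger_gap: 85.3
finger_force: 0.0
[{"xyz": [1.34, -3.56, 0.54], "turn": [-0.8, 4.12, 2.35]}, {"xyz": [1.16, -3.62, 0.58], "turn": [-0.8, 4.12, 2.35]}, {"xyz": [0.96, -3.67, 0.6], "turn": [-0.8, 4.12, 2.35]}, {"xyz": [0.77, -3.72, 0.61], "turn": [-0.8, 4.12, 2.35]}, {"xyz": [0.57, -3.75, 0.61], "turn": [-0.8, 4.12, 2.35]}, {"xyz": [0.37, -3.78, 0.59], "turn": [-0.8, 4.12, 2.35]}, {"xyz": [0.18, -3.8, 0.56], "turn": [-0.8, 4.12, 2.35]}, {"xyz": [-0.02, -3.81, 0.51], "turn": [-0.8, 4.12, 2.35]}, {"xyz": [-0.21, -3.81, 0.45], "turn": [-0.8, 4.12, 2.35]}]
```

```bash
python3 -m jog '[{"xyz":[1.35,-3.55,0.55],"turn":[-0.8,4.1,2.35]},{"xyz":[1.15,-3.6,0.6],"turn":[-0.8,4.1,2.35]},{"xyz":[0.95,-3.65,0.6],"turn":[-0.8,4.1,2.35]},{"xyz":[0.75,-3.7,0.6],"turn":[-0.8,4.1,2.35]},{"xyz":[0.55,-3.75,0.6],"turn":[-0.8,4.1,2.35]},{"xyz":[0.35,-3.8,0.6],"turn":[-0.8,4.1,2.35]},{"xyz":[0.2,-3.8,0.55],"turn":[-0.8,4.1,2.35]},{"xyz":[0,-3.8,0.5],"turn":[-0.8,4.1,2.35]},{"xyz":[-0.2,-3.8,0.45],"turn":[-0.8,4.1,2.35]},{"xyz":[0,0,0],"turn":[0,0,0]}]' 1
python3 - <<'E'
from plan import *
print(bulb+214*a,Rg.as_rotvec());rows(bulb+214*a,Rg,1)
s=bot.sense();w=capture("wrist")[:,:,::-1];cv2.imwrite("pics/w1.png",w)
E
```

```text
t: 2.45
ee_pos: [406.0, 190.4, 205.9]
tool_rot: [2.957, -0.092, 0.989]
force: [-0.3, -0.5, -0.5]
finger_gap: 85.6
finger_force: 0.0
[409.7 190.6 207.7] [ 3.  -0.1  1. ]
[{"xyz": [0.4, -0.05, 0.07], "turn": [-0.15, 0.53, 0.42]}]
```

View pics/w1.png

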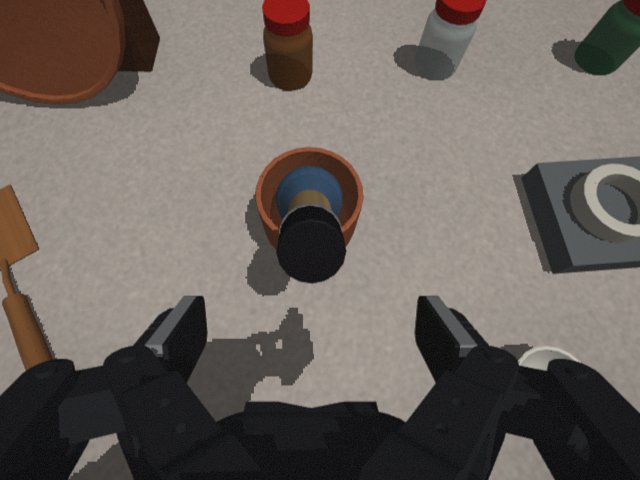

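Wrist view: the cap is at (312,248), centred between the pads (205 and 418), with the neck and bulb straight behind it at (310,190). I'll check that against the prediction.

```bash
python3 - <<'E'
from plan import *
s=bot.sense();c=camera_info("wrist");f=240/np.tan(np.radians(c["fov_y"])/2)
T=np.eye(4);T[:3,:3]=R.from_rotvec(s["tool_rot"]).as_matrix();T[:3,3]=s["ee_pos"];M=np.linalg.inv(T@c["hand_eye"])
for n,p in(("captop",bulb+138*a),("bulb",bulb),("capbot",bulb+98*a)):
    q=M[:3,:3]@p+M[:3,3];print(n,f*q[0]/q[2]+c["cx"],f*q[1]/q[2]+c["cy"],f*21/q[2])
w=cv2.imread("pics/w1.png");t,k=blob(cv2.inRange(cv2.cvtColor(w,cv2.COLOR_BGR2HSV),(0,0,0),(180,255,45)),(270,190,355,290));print(t,cv2.boundingRect(k))
t,k=blob(cv2.inRange(cv2.cvtColor(w,cv2.COLOR_BGR2HSV),(95,90,30),(130,255,255)),(250,150,360,230));print(t,cv2.boundingRect(k))
rows(bulb+114*a,Rg,5)
E
```

```text
captop 306.34523010032564 255.85991323294934 36.05126436166205
bulb 307.9151735023305 206.87014876810116 21.9723754280062
capbot 306.9749162120587 236.21068622183594 30.404385105482863
[310.5 244.6] (276, 206, 70, 77)
[308.8 186.7] (277, 167, 65, 51)
[{"xyz": [0.08, -0.04, 2.02], "turn": [-0.01, 0.12, 0.1]}, {"xyz": [0.08, -0.05, 2.02], "turn": [-0.01, 0.12, 0.1]}, {"xyz": [0.07, -0.05, 2.02], "turn": [-0.01, 0.12, 0.1]}, {"xyz": [0.07, -0.05, 2.02], "turn": [-0.01, 0.12, 0.1]}, {"xyz": [0.06, -0.05, 2.02], "turn": [-0.01, 0.12, 0.1]}]
```

The mill appears about 4 mm farther along tool x and 2 mm along y, so I'll correct for that while going in, then close.

```bash
python3 -m jog '[{"xyz":[0.15,0,2],"turn":[0,0.1,0.1]},{"xyz":[0.15,0,2],"turn":[0,0.1,0.1]},{"xyz":[0.15,0,2],"turn":[0,0.1,0.1]},{"xyz":[0.15,0,2],"turn":[0,0.1,0.1]},{"xyz":[0.1,0,2],"turn":[0,0.1,0.1]},{"xyz":[0,0,0],"turn":[0,0,0]}]' 1
python3 - <<'E'
from h import *
cv2.imwrite("pics/w2.png",capture("wrist")[:,:,::-1])
E
```

```text
t: 3.1
ee_pos: [474.2, 179.1, 130.6]
tool_rot: [2.95, -0.117, 0.997]
force: [-0.2, 0.4, -0.6]
finger_gap: 85.6
finger_force: 0.0
```

View pics/w2.png

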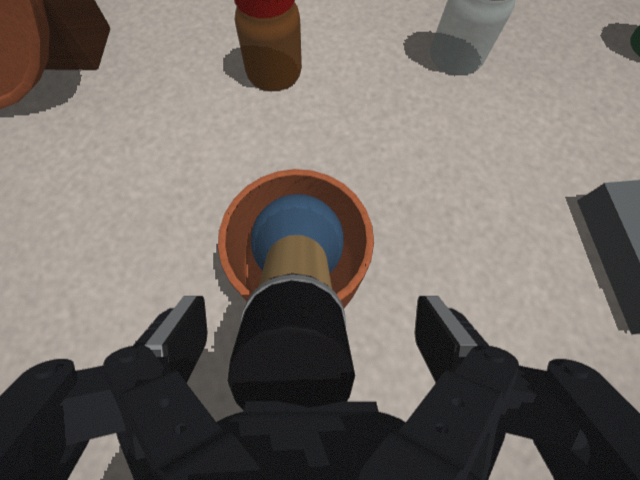

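The tool's x line fits, but the cap (291) is left of the finger midpoint (311), about 7 mm. I'll shift y by -0.7 cm and close.

```bash
python3 -m jog '[{"xyz":[0,-0.35,0.2],"turn":[0,0,0]},{"xyz":[0,-0.35,0.2],"turn":[0,0,0]},{"xyz":[0,0,0],"turn":[0,0,0]}]' 1
python3 -m jog '[{"xyz":[0,0,0],"turn":[0,0,0]},{"xyz":[0,0,0],"turn":[0,0,0]},{"xyz":[0,0,0],"turn":[0,0,0]},{"xyz":[0,0,0],"turn":[0,0,0]},{"xyz":[0,0,0],"turn":[0,0,0]},{"xyz":[0,0,0],"turn":[0,0,0]},{"xyz":[0,0,0],"turn":[0,0,0]},{"xyz":[0,0,0],"turn":[0,0,0]}]' 0
python3 - <<'E'
from h import *
s=bot.sense();R0=R.from_rotvec(s["tool_rot"]);p=s["ee_pos"];M=R0.as_matrix()
b=p+R0.apply([0,0,115]);print(M,b)
z=M[:,2];ax=np.cross(z,[0,0,-1]);ang=np.arcsin(np.linalg.norm(ax));ax/=np.linalg.norm(ax)
R1=R.from_rotvec(ax*ang)*R0;print(np.degrees(ang),R1.as_matrix())
n=9
for i in range(n):
    a=R.from_rotvec(ax*ang*i/n)*R0;c=R.from_rotvec(ax*ang*(i+1)/n)*R0
    d=(b-c.apply([0,0,115]))-(b-a.apply([0,0,115]))
    print(np.round(a.inv().apply(d)/10,2),np.round(np.degrees((a.inv()*c).as_rotvec()),2))
E
```

```text
t: 3.45
ee_pos: [477.1, 188.7, 130.3]
tool_rot: [2.952, -0.113, 1.005]
force: [-0.8, 0.2, -1.0]
finger_gap: 85.6
finger_force: 0.0
t: 4.25
ee_pos: [477.1, 188.3, 129.9]
tool_rot: [2.952, -0.114, 1.005]
force: [-4.1, -0.8, 5.4]
finger_gap: 41.4
finger_force: 59.9
[[ 0.78997507 -0.07608018  0.60840052]
 [-0.06209704 -0.99709726 -0.04405688]
 [ 0.60998635 -0.00297604 -0.79240633]] [547.07536779 183.25203629  38.80366674]
37.589040951122506 [[ 9.97024111e-01 -7.70903438e-02 -1.33830032e-19]
 [-7.70903438e-02 -9.97024111e-01 -3.46686482e-18]
 [ 1.33830032e-19  3.46686482e-18 -1.00000000e+00]]
[ 0.84 -0.    0.03] [-0.02 -4.18 -0.  ]
[ 0.84 -0.    0.03] [-0.02 -4.18  0.  ]
[ 0.84 -0.    0.03] [-0.02 -4.18  0.  ]
[ 0.84 -0.    0.03] [-0.02 -4.18  0.  ]
[ 0.84 -0.    0.03] [-0.02 -4.18 -0.  ]
[ 0.84 -0.    0.03] [-0.02 -4.18 -0.  ]
[ 0.84 -0.    0.03] [-0.02 -4.18  0.  ]
[ 0.84 -0.    0.03] [-0.02 -4.18  0.  ]
[ 0.84 -0.    0.03] [-0.02 -4.18  0.  ]
```

```bash
python3 -m jog '[{"xyz":[0.75,0,-0.03],"turn":[0,-4.18,0]},{"xyz":[0.75,0,-0.03],"turn":[0,-4.18,0]},{"xyz":[0.75,0,-0.03],"turn":[0,-4.18,0]},{"xyz":[0.75,0,-0.03],"turn":[0,-4.18,0]},{"xyz":[0.75,0,-0.03],"turn":[0,-4.18,0]},{"xyz":[0.75,0,-0.03],"turn":[0,-4.18,0]},{"xyz":[0.75,0,-0.03],"turn":[0,-4.18,0]},{"xyz":[0.75,0,-0.03],"turn":[0,-4.18,0]},{"xyz":[0.75,0,-0.03],"turn":[0,-4.18,0]},{"xyz":[0,0,0],"turn":[0,0,0]}]' 0
python3 -m jog '[{"xyz":[0,0,-1],"turn":[0,0,0]},{"xyz":[0,0,-1],"turn":[0,0,0]},{"xyz":[0,0,-1.5],"turn":[0,0,0]},{"xyz":[0,0,-1.5],"turn":[0,0,0]},{"xyz":[0,0,-2],"turn":[0,0,0]},{"xyz":[0,0,-2],"turn":[0,0,0]},{"xyz":[0,0,-2],"turn":[0,0,0]},{"xyz":[0,0,-1],"turn":[0,0,0]},{"xyz":[0,0,0],"turn":[0,0,0]}]' 0
python3 - <<'E'
from h import *
s=bot.sense();print(R.from_rotvec(s["tool_rot"]).as_matrix())
w=capture("wrist")[:,:,::-1];t=capture("top")[:,:,::-1];sc=capture("scene")[:,:,::-1]
cv2.imwrite("pics/w3.png",w);cv2.imwrite("pics/t3.png",t);cv2.imwrite("pics/s3.png",sc)
cv2.imwrite("pics/c3.png",np.hstack([cv2.resize(w,(400,300)),sc[150:450,240:640]]))
E
```

```text
t: 5.25
ee_pos: [538.8, 182.8, 154.0]
tool_rot: [-3.137, 0.122, 0.006]
force: [0.6, 0.3, -3.0]
finger_gap: 40.8
finger_force: 61.1
t: 6.15
ee_pos: [538.3, 183.4, 278.3]
tool_rot: [-3.135, 0.119, -0.005]
force: [-0.0, 0.7, -2.8]
finger_gap: 40.7
finger_force: 61.1
[[ 0.99710172 -0.07599382  0.00361874]
 [-0.07600797 -0.9970994   0.00394723]
 [ 0.00330828 -0.00421084 -0.99998566]]
```

View pics/c3.png

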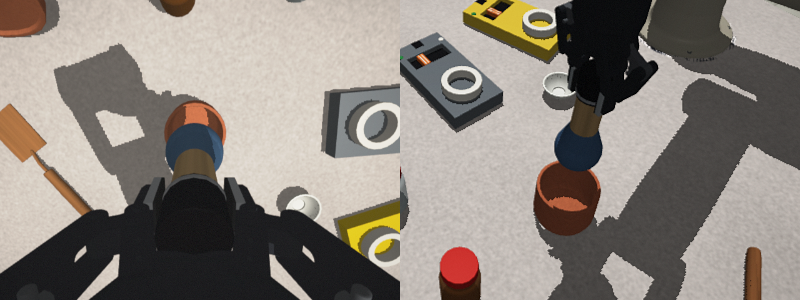

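The mill is upright in the fingers (bulb near (193,142) in the left picture), and the cup stands empty. I'll carry it over the ring and measure there.

```bash
python3 -m jog '[{"xyz":[0,2,0],"turn":[0,0,0]},{"xyz":[0.1,4,0],"turn":[0,0,0]},{"xyz":[0.1,4.1,0],"turn":[0,0,0]},{"xyz":[0.1,4.1,0],"turn":[0,0,0]},{"xyz":[0.1,4.1,0],"turn":[0,0,0]},{"xyz":[0.1,4,0],"turn":[0,0,0]},{"xyz":[0,4,0],"turn":[0,0,0]},{"xyz":[0,3,0],"turn":[0,0,0]},{"xyz":[0,0,0],"turn":[0,0,0]},{"xyz":[0,0,0],"turn":[0,0,0]}]' 0
cat > meas.py <<'E'
from h import *
np.set_printoptions(precision=1,suppress=True)
import sys
s=bot.sense();P={n:capture(n)[:,:,::-1] for n in("wrist","scene","top")}
k=sys.argv[1]
for n,i in P.items(): cv2.imwrite(f"pics/{n}_{k}.png",i)
lo,hi=(100,110,25),(125,255,255);c={}
for n,box in(("wrist",(200,80,440,380)),("scene",(150,50,450,350))):
    t,q=blob(cv2.inRange(cv2.cvtColor(P[n],cv2.COLOR_BGR2HSV),lo,hi),box);x,y,w,h=cv2.boundingRect(q)
    q=q[:,0].astype(float)
    # circle fit to the rim half away from the neck (top half in wrist, lower half in scene)
    sel=q[q[:,1]<y+w*.4] if n=="wrist" else q[q[:,1]>y+h-w*.55]
    A=np.c_[2*sel,np.ones(len(sel))];u=np.linalg.lstsq(A,(sel**2).sum(1),rcond=None)[0]
    c[n]=u[:2];print(n,(x,y,w,h),u[:2],np.sqrt(u[2]+u[:2]@u[:2]))
b,e=tri(ray("wrist",c["wrist"],s),ray("scene",c["scene"]));print("bulb",b,"gap",e,"tcp",s["ee_pos"],"tool-frame bulb",R.from_rotvec(s["tool_rot"]).inv().apply(b-s["ee_pos"]))
E
python3 meas.py 4; python3 - <<'E'
import cv2,numpy as np
cv2.imwrite("pics/c4.png",np.hstack([cv2.resize(cv2.imread("pics/wrist_4.png"),(400,300)),cv2.imread("pics/scene_4.png")[60:360,130:530]]))
E
```

```text
t: 7.3
ee_pos: [520.3, -109.6, 273.7]
tool_rot: [-3.136, 0.122, 0.004]
force: [-0.6, -0.2, -3.1]
finger_gap: 41.2
finger_force: 61.7
wrist (330, 205, 27, 68) [336.6 211.3] 5.164410735905302
scene (285, 164, 36, 37) [302.2 182.5] 17.5600760770032
bulb [ 524.9 -122.8  148.6] gap 28.15679978112113 tcp [ 520.3 -109.6  273.7] tool-frame bulb [  6.   13.2 125. ]
```

View pics/c4.png

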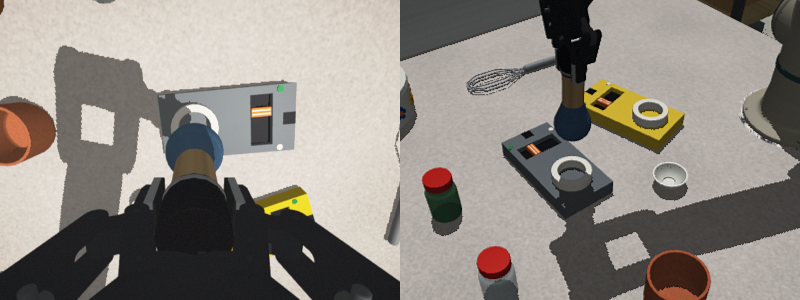

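The mill hangs over the grey dock: bulb at (312,235) in the full wrist picture and (302,182) in scene. The wrist mask caught the wrong area, so I'll refit it.

```bash
python3 - <<'E'
from h import *
np.set_printoptions(precision=1,suppress=True)
w=cv2.imread("pics/wrist_4.png");H=cv2.cvtColor(w,cv2.COLOR_BGR2HSV)
print(H[210,285:345:15],H[225,[300,330]],H[180,[400,380]])
m=((H[:,:,1]>90)&(H[:,:,0]>95)&(H[:,:,0]<125)).astype(np.uint8)*255
t,q=blob(m,(240,170,390,290));print(cv2.boundingRect(q))
q=q[:,0].astype(float);sel=q[(q[:,1]<250)&((q[:,1]<225)|True)]
x,y,ww,h=cv2.boundingRect(q.astype(np.int32));sel=q[q[:,1]<y+ww*.6]
A=np.c_[2*sel,np.ones(len(sel))];u=np.linalg.lstsq(A,(sel**2).sum(1),rcond=None)[0];r=np.sqrt(u[2]+u[:2]@u[:2]);print(u[:2],r)
s=bot.sense();Rt=R.from_rotvec(s["tool_rot"])
# tool frame at z=115/118
o,d=ray("wrist",u[:2],s)
for z in(273.7-112,273.7-117):
    p=o+d*(z-o[2])/d[2];print(z,p,Rt.inv().apply(p-s["ee_pos"]))
print(tri((o,d),ray("scene",(302.5,182))))
# ring seen by wrist: dark inside -> white mask
g=cv2.imread("pics/scene_4.png");Hs=cv2.cvtColor(g,cv2.COLOR_BGR2HSV)
ms=cv2.inRange(Hs,(95,70,15),(125,255,255));t,q=blob(ms,(270,140,335,205));print("scene bulb",cv2.boundingRect(q))
mr=cv2.inRange(Hs,(0,0,110),(180,70,255));t,q=blob(mr,(270,210,335,255));e=cv2.fitEllipse(cv2.convexHull(q));print("ring scene",e,plane("scene",e[0],50),cv2.boundingRect(q))
E
```

```text
[[105 107  74]
 [106  99  80]
 [105 100  79]
 [105 105  75]] [[104 113  77]
 [106 105  75]] [[ 14  30 143]
 [ 90   9 166]]
(266, 198, 91, 75)
[310.9 231.4] 35.55692528986764
161.7 [ 528.6 -108.7  161.7] [  8.2   0.1 112.7]
156.7 [ 527.2 -108.6  156.7] [  6.8   0.1 117.7]
(array([ 524. , -106.9,  161.7]), np.float64(9.587779036238791))
scene bulb (284, 164, 37, 37)
ring scene ((311.53558349609375, 225.51577758789062), (32.15451431274414, 64.14704132080078), 76.81027221679688) [ 500.3 -107.1   50. ] (281, 210, 54, 32)
```

```bash
python3 - <<'E'
from h import *
np.set_printoptions(precision=1,suppress=True)
s=bot.sense();Rt=R.from_rotvec(s["tool_rot"])
b,e=tri(ray("wrist",(311.5,244),s),ray("scene",(302.5,182.5)));print(b,e,Rt.inv().apply(b-s["ee_pos"]))
# tilt: black cap/neck edges in wrist, columns of neck
H=cv2.cvtColor(cv2.imread("pics/scene_4.png"),cv2.COLOR_BGR2HSV);t,q=blob(cv2.inRange(H,(8,60,40),(25,255,220)),(285,125,325,180));print("neck scene",t,cv2.boundingRect(q))
for z in(0,40,80):
    v=camera_info("scene")["view"];f=240/np.tan(np.radians(52.1228)/2);p=v[:3,:3]@(b+[0,0,z])+v[:3,3];print(z,f*p[:2]/p[2]+[322.7,238.8])
# ring in pristine scene image, hull
g=cv2.cvtColor(cv2.imread("pics/scene0.png"),cv2.COLOR_BGR2HSV)
m=cv2.inRange(g,(0,0,120),(180,70,255));t,q=blob(m,(275,205,330,258));e=cv2.fitEllipse(cv2.convexHull(q));print("ring scene",e,cv2.boundingRect(q),plane("scene",e[0],50))
c=[x for x in cv2.findContours(cv2.inRange(g,(0,0,0),(180,255,110))[205:258,275:330].copy(),cv2.RETR_CCOMP,cv2.CHAIN_APPROX_NONE)[0]]
for x in c:
    if cv2.contourArea(x)>150: e=cv2.fitEllipse(x);print("dark",e,cv2.contourArea(x),plane("scene",(e[0][0]+275,e[0][1]+205),50))
E
```

```text
[ 518.2 -108.2  158.9] 1.0791692582557526 [ -2.2   0.4 115.5]
neck scene [306.6 156.2] (292, 135, 33, 45)
0 [302.2 182.7]
40 [301.7 163.3]
80 [301.2 142.5]
ring scene ((301.0444030761719, 229.65341186523438), (28.83319664001465, 40.96297836303711), 88.68862915039062) (281, 216, 41, 29) [ 522.3 -109.6   50. ]
dark ((26.19171905517578, 24.47938346862793), (17.58489418029785, 27.317306518554688), 88.14030456542969) 375.5 [ 521.8 -109.8   50. ]
dark ((24.079410552978516, 28.78864288330078), (53.22515869140625, 65.16166687011719), 128.23046875) 2474.0 [ 531.4 -102.8   50. ]
dark ((26.108327865600586, 24.748220443725586), (30.08677101135254, 42.34789276123047), 88.91239166259766) 997.5 [ 522.3 -109.3   50. ]
```

Ring centre is (522,-109.6) in both views. The bulb is at (518,-108,159), so it needs +3.8 mm in x, -1.4 mm in y and 90 mm down.

```bash
python3 -m jog '[{"xyz":[0.2,0.05,1],"turn":[0,0,0]},{"xyz":[0.2,0.05,2],"turn":[0,0,0]},{"xyz":[0,0,2],"turn":[0,0,0]},{"xyz":[0,0,1.5],"turn":[0,0,0]},{"xyz":[0,0,1],"turn":[0,0,0]},{"xyz":[0,0,0.5],"turn":[0,0,0]},{"xyz":[0,0,0],"turn":[0,0,0]},{"xyz":[0,0,0],"turn":[0,0,0]}]' 0
python3 - <<'E'
from h import *
np.set_printoptions(precision=1,suppress=True)
s=bot.sense();w=capture("wrist")[:,:,::-1];sc=capture("scene")[:,:,::-1]
H=cv2.cvtColor(sc,cv2.COLOR_BGR2HSV);t,q=blob(cv2.inRange(H,(95,70,15),(125,255,255)),(265,180,340,250));x,y,a,b=cv2.boundingRect(q);print("scene bulb",x,y,a,b)
c=camera_info("scene");v=c["view"];f=240/np.tan(np.radians(c["fov_y"])/2)
for p in([522,-109.6,69],[522,-109.6,79]):
    p=v[:3,:3]@p+v[:3,3];print("expected px",f*p[:2]/p[2]+[c["cx"],c["cy"]],f*32/p[2])
print(s["ee_pos"],R.from_rotvec(s["tool_rot"]).as_matrix()[:,2])
cv2.imwrite("pics/c5.png",np.hstack([cv2.resize(w,(400,300)),cv2.resize(sc[130:280,200:400],(400,300))]))
E
```

```text
t: 8.25
ee_pos: [524.8, -110.5, 195.6]
tool_rot: [-3.137, 0.119, -0.001]
force: [0.7, -0.5, -2.2]
finger_gap: 40.7
finger_force: 61.8
scene bulb 283 200 35 35
expected px [301. 222.] 17.667009823893345
expected px [300.9 218. ] 17.80895509610163
[ 524.8 -110.5  195.6] [ 0.  0. -1.]
```

View pics/c5.png

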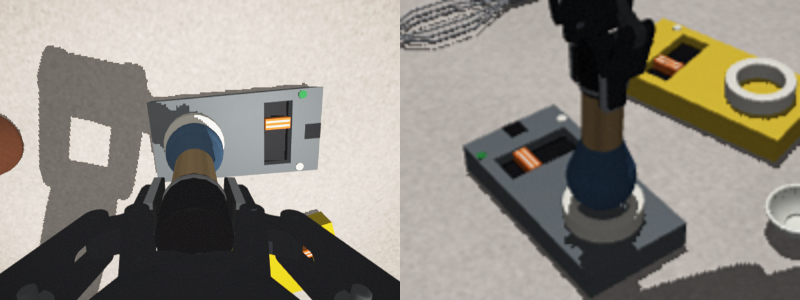

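The bulb hovers over the ring at (300.5,217.5), about 11 mm above its seat. I'll lower it slowly and watch the force.

```bash
python3 -m jog '[{"xyz":[0,0,0.2],"turn":[0,0,0]},{"xyz":[0,0,0.2],"turn":[0,0,0]},{"xyz":[0,0,0.2],"turn":[0,0,0]},{"xyz":[0,0,0.2],"turn":[0,0,0]},{"xyz":[0,0,0],"turn":[0,0,0]}]' 0; python3 -m jog '[{"xyz":[0,0,0.1],"turn":[0,0,0]},{"xyz":[0,0,0.1],"turn":[0,0,0]},{"xyz":[0,0,0],"turn":[0,0,0]}]' 0
```

```text
t: 8.85
ee_pos: [524.3, -110.4, 186.3]
tool_rot: [-3.136, 0.12, 0.003]
force: [-0.7, -0.6, -2.4]
finger_gap: 40.9
finger_force: 61.8
t: 9.15
ee_pos: [524.4, -110.4, 184.7]
tool_rot: [-3.137, 0.12, 0.002]
force: [-0.1, -0.4, -2.0]
finger_gap: 40.9
finger_force: 61.8
```

```bash
python3 -m jog '[{"xyz":[0,0,0.1],"turn":[0,0,0]},{"xyz":[0,0,0],"turn":[0,0,0]}]' 0 | grep -E "ee|^force"; python3 -m jog '[{"xyz":[0,0,0.1],"turn":[0,0,0]},{"xyz":[0,0,0],"turn":[0,0,0]}]' 0| grep -E "ee|^force"
python3 - <<'E'
from h import *
sc=capture("scene")[:,:,::-1]
H=cv2.cvtColor(sc,cv2.COLOR_BGR2HSV);t,q=blob(cv2.inRange(H,(95,70,15),(125,255,255)),(265,180,340,250));print("scene bulb",cv2.boundingRect(q))
E
```

```text
ee_pos: [524.5, -110.3, 184.1]
force: [0.3, 2.0, -0.0]
ee_pos: [524.7, -110.3, 183.7]
force: [-1.6, 2.5, 4.5]
scene bulb (284, 206, 35, 34)
```

Contact made softly. I'll ease 1 mm toward +y and release.

```bash
python3 -m jog '[{"xyz":[-0.05,-0.1,0],"turn":[0,0,0]},{"xyz":[0,0,0],"turn":[0,0,0]}]' 0 | grep -E "ee|^force"; python3 -m jog '[{"xyz":[0,0,0],"turn":[0,0,0]},{"xyz":[0,0,0],"turn":[0,0,0]},{"xyz":[0,0,0],"turn":[0,0,0]},{"xyz":[0,0,0],"turn":[0,0,0]},{"xyz":[0,0,0],"turn":[0,0,0]},{"xyz":[0,0,0],"turn":[0,0,0]}]' 1
python3 - <<'E'
from h import *
w=capture("wrist")[:,:,::-1];sc=capture("scene")[:,:,::-1]
cv2.imwrite("pics/c6.png",np.hstack([cv2.resize(w,(400,300)),cv2.resize(sc[130:280,200:400],(400,300))]))
E
```

```text
ee_pos: [524.3, -109.7, 183.4]
force: [-0.7, -0.1, 5.2]
t: 10.4
ee_pos: [524.0, -109.3, 182.7]
tool_rot: [-3.137, 0.12, 0.002]
force: [-0.1, 0.4, 1.2]
finger_gap: 85.2
finger_force: 0.0
```

View pics/c6.png

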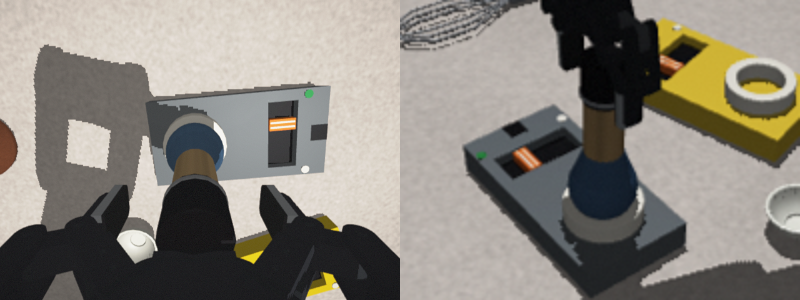

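The mill stands in the ring, released. I'll go up and let the step-1 dwell pass, then head for the switch with the fingers shut.

```bash
python3 -m jog '[{"xyz":[0,0,-0.5],"turn":[0,0,0]},{"xyz":[0,0,-1],"turn":[0,0,0]},{"xyz":[0,0,-2],"turn":[0,0,0]},{"xyz":[0,0,-3],"turn":[0,0,0]},{"xyz":[0,0,-3],"turn":[0,0,0]},{"xyz":[0,0,-1],"turn":[0,0,0]},{"xyz":[0,0,0],"turn":[0,0,0]}]' 1
python3 - <<'E'
from h import *
s=bot.sense();yaw=np.arctan2(1.3,95.8)
R1=R.from_euler("z",yaw)*R.from_matrix(np.diag([1.,-1,-1]))
p0=s["ee_pos"];rows(np.array([507.5,-219.8,p0[2]]),R1,4)
E
```

```text
t: 11.2
ee_pos: [524.6, -109.8, 289.8]
tool_rot: [-3.137, 0.12, -0.004]
force: [1.2, -0.9, -0.5]
finger_gap: 85.5
finger_force: 0.0
[{"xyz": [-0.22, 2.77, -0.01], "turn": [-0.03, -0.04, -1.29]}, {"xyz": [-0.28, 2.77, -0.0], "turn": [-0.03, -0.04, -1.29]}, {"xyz": [-0.34, 2.76, -0.0], "turn": [-0.03, -0.04, -1.29]}, {"xyz": [-0.4, 2.75, -0.0], "turn": [-0.03, -0.04, -1.29]}]
```

```bash
python3 -m jog '[{"xyz":[-0.2,2.75,0],"turn":[0,0,-1.3]},{"xyz":[-0.3,2.75,0],"turn":[0,0,-1.3]},{"xyz":[-0.35,2.75,0],"turn":[0,0,-1.3]},{"xyz":[-0.4,2.75,0],"turn":[0,0,-1.3]},{"xyz":[0,0,3],"turn":[0,0,0]},{"xyz":[0,0,4],"turn":[0,0,0]},{"xyz":[0,0,4],"turn":[0,0,0]},{"xyz":[0,0,4],"turn":[0,0,0]},{"xyz":[0,0,3],"turn":[0,0,0]},{"xyz":[0,0,0],"turn":[0,0,0]}]' 0
python3 - <<'E'
from h import *
np.set_printoptions(precision=1,suppress=True)
s=bot.sense();w=capture("wrist")[:,:,::-1];cv2.imwrite("pics/w7.png",w)
H=cv2.cvtColor(w,cv2.COLOR_BGR2HSV)
t,q=blob(cv2.inRange(H,(3,110,90),(20,255,255)),(200,60,450,300));print("switch",t,cv2.boundingRect(q),plane("wrist",t,29.5,s))
R0=R.from_rotvec(s["tool_rot"]);c=camera_info("wrist");M=np.linalg.inv(c["hand_eye"]);f=240/np.tan(np.radians(c["fov_y"])/2)
q=M[:3,:3]@[0,0,25]+M[:3,3];print("tip px",f*q[:2]/q[2]+[c["cx"],c["cy"]],s["ee_pos"],R0.as_matrix())
E
```

```text
t: 12.2
ee_pos: [503.4, -216.8, 100.7]
tool_rot: [-3.133, -0.023, 0.019]
force: [-0.5, -0.4, -0.7]
finger_gap: -0.1
finger_force: 0.0
switch [317.2 200.3] (287, 186, 62, 30) [ 539.6 -219.3   29.5]
tip px [310.7 300.8] [ 503.4 -216.8  100.7] [[ 1.  0. -0.]
 [ 0. -1.  0.]
 [-0. -0. -1.]]
```

View pics/w7.png

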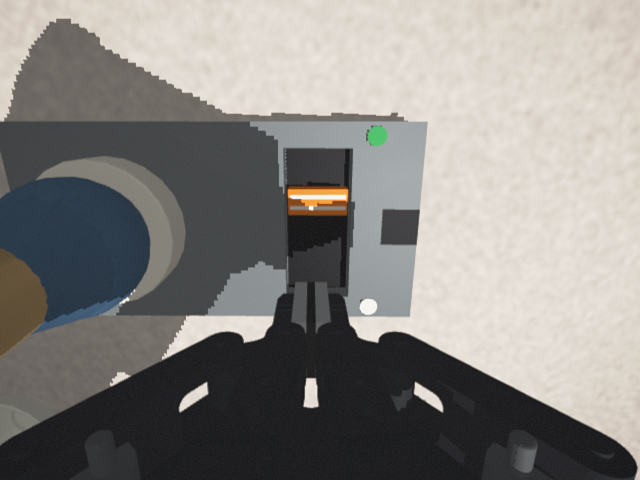

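Wrist view: the switch is at (317,200), the slot spans x 285–352, and the tips at (311,290) are just over the white-dot half. I need +3 mm in x and +2.6 mm in tool y, then down into the slot.

```bash
python3 -m jog '[{"xyz":[0.3,0.26,0],"turn":[0,0,0]},{"xyz":[0,0,1.5],"turn":[0,0,0]},{"xyz":[0,0,1.5],"turn":[0,0,0]},{"xyz":[0,0,0.8],"turn":[0,0,0]},{"xyz":[0,0,0],"turn":[0,0,0]}]' 0
python3 -m jog '[{"xyz":[0,0,0.4],"turn":[0,0,0]},{"xyz":[0,0,0.4],"turn":[0,0,0]},{"xyz":[0,0,0.4],"turn":[0,0,0]},{"xyz":[0,0,0.3],"turn":[0,0,0]},{"xyz":[0,0,0],"turn":[0,0,0]}]' 0
```

```text
t: 12.75
ee_pos: [508.9, -220.5, 67.5]
tool_rot: [-3.137, -0.023, 0.006]
force: [-0.3, 0.5, -0.6]
finger_gap: -0.2
finger_force: 0.0
t: 13.25
ee_pos: [509.6, -220.8, 54.0]
tool_rot: [-3.138, -0.023, 0.003]
force: [0.2, 0.2, -0.7]
finger_gap: 0.1
finger_force: 0.0
```

```bash
python3 -m jog '[{"xyz":[-0.1,-0.1,0.3],"turn":[0,0,0]},{"xyz":[0,0,0.3],"turn":[0,0,0]},{"xyz":[0,0,0],"turn":[0,0,0]}]' 0
python3 - <<'E'
from h import *
w=capture("wrist")[:,:,::-1]; cv2.imwrite("pics/w8.png",cv2.resize(w[120:400,200:440],None,fx=2,fy=2))
E
```

```text
t: 13.55
ee_pos: [508.5, -219.8, 48.0]
tool_rot: [-3.138, -0.023, 0.003]
force: [-0.1, 0.5, 0.0]
finger_gap: 0.2
finger_force: 0.0
```

View pics/w8.png

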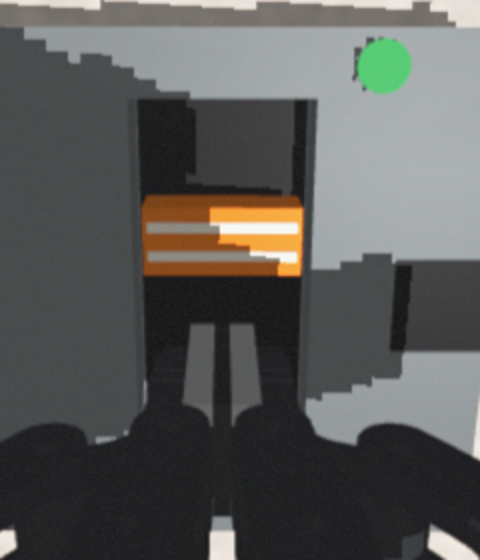

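The tips are in the slot, centred, just behind the switch (switch at (222,235) in the crop, tips at (222,330)). Pushing.

```bash
python3 -m jog '[{"xyz":[0.4,0,0],"turn":[0,0,0]},{"xyz":[0.4,0,0],"turn":[0,0,0]},{"xyz":[0.4,0,0],"turn":[0,0,0]},{"xyz":[0.4,0,0],"turn":[0,0,0]},{"xyz":[0.4,0,0],"turn":[0,0,0]},{"xyz":[0.4,0,0],"turn":[0,0,0]},{"xyz":[0.3,0,0],"turn":[0,0,0]},{"xyz":[0,0,0],"turn":[0,0,0]}]' 0
python3 -m jog '[{"xyz":[0.1,0,0],"turn":[0,0,0]},{"xyz":[0.1,0,0],"turn":[0,0,0]},{"xyz":[0,0,0],"turn":[0,0,0]}]' 0 | grep -E "ee|^force"
python3 - <<'E'
from h import *
s=bot.sense();H=cv2.cvtColor(capture("wrist")[:,:,::-1],cv2.COLOR_BGR2HSV)
t,q=blob(cv2.inRange(H,(3,110,90),(20,255,255)),(200,60,450,350));print("switch",t,plane("wrist",t,29.5,s))
E
```

```text
t: 14.4
ee_pos: [536.3, -219.5, 48.4]
tool_rot: [-3.139, -0.023, 0.0]
force: [0.9, 0.2, 0.2]
finger_gap: 0.1
finger_force: 0.0
ee_pos: [537.7, -219.5, 48.4]
force: [-0.8, 0.0, -0.3]
switch [310.36324201 263.91084475] [ 557.50515595 -219.03161016   29.5       ]
```

```bash
for i in 1; do python3 -m jog '[{"xyz":[0.15,0,0],"turn":[0,0,0]},{"xyz":[0,0,0],"turn":[0,0,0]}]' 0 | grep -E "ee|^force"; done; python3 -m jog '[{"xyz":[0.15,0,0],"turn":[0,0,0]},{"xyz":[0,0,0],"turn":[0,0,0]}]' 0 | grep -E "ee|^force"
```

```text
ee_pos: [539.0, -219.5, 48.3]
force: [-3.1, 0.9, 0.7]
ee_pos: [539.2, -219.5, 48.2]
force: [-11.4, 0.1, 5.7]
```

End stop reached (11 N of resistance). I'll back off a little, lift away and check.

```bash
python3 -m jog '[{"xyz":[-0.5,0,0],"turn":[0,0,0]},{"xyz":[-0.3,0,-0.5],"turn":[0,0,0]},{"xyz":[0,0,-2],"turn":[0,0,0]},{"xyz":[0,0,-3],"turn":[0,0,0]},{"xyz":[0,0,-4],"turn":[0,0,0]},{"xyz":[0,0,-4],"turn":[0,0,0]},{"xyz":[0,0,-4],"turn":[0,0,0]},{"xyz":[0,1,-3],"turn":[0,0,0]},{"xyz":[0,0,0],"turn":[0,0,0]},{"xyz":[0,0,0],"turn":[0,0,0]}]' 0
python3 - <<'E'
from h import *
s=bot.sense();w=capture("wrist")[:,:,::-1];sc=capture("scene")[:,:,::-1]
H=cv2.cvtColor(w,cv2.COLOR_BGR2HSV);t,q=blob(cv2.inRange(H,(3,110,90),(20,255,255)),(200,60,450,350));print("switch",t,plane("wrist",t,29.5,s))
H=cv2.cvtColor(sc,cv2.COLOR_BGR2HSV);t,q=blob(cv2.inRange(H,(95,70,15),(125,255,255)),(265,180,340,250));print("scene bulb",cv2.boundingRect(q))
cv2.imwrite("pics/c9.png",np.hstack([cv2.resize(w,(400,300)),cv2.resize(sc[120:420,180:480],(300,300))]))
E
```

```text
t: 16.15
ee_pos: [533.4, -230.4, 254.3]
tool_rot: [-3.14, -0.023, -0.002]
force: [0.0, 0.2, -0.6]
finger_gap: -0.0
finger_force: 0.0
switch [300.00425254 185.44913314] [ 557.20197026 -219.40074652   29.5       ]
scene bulb (284, 206, 35, 34)
```

View pics/c9.png

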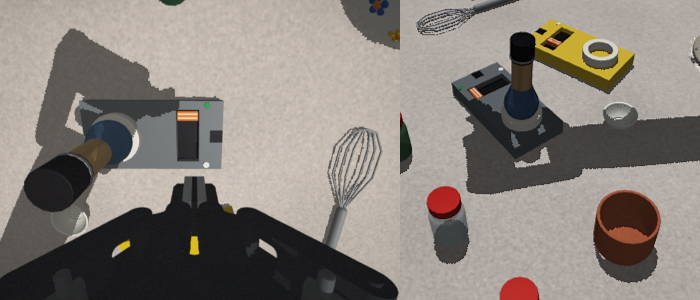

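The mill stands upright in the ring (scene crop, (520,80)), the switch is at the green end (187,116 in the wrist half), the cup is standing and the arm is clear.

```bash
python3 -c "
from rig import bot
print(bot.sign_off())"
```

```text
the job is handed in; nothing more can be done
None
```

The mill stands upright and released in the grey dock's ring, the switch is slid fully to the green-dot end, the cup is standing, the jars were not touched, and the job is handed in; sign-off returned no verdict.

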